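# Open the locked sample safe and bring back its key

## Robot

A 6-joint arm with a two-finger parallel gripper is mounted at the origin on a cart in front of the work surface, level with it; the furniture and walls round the work are solid. World frame = base frame: x ahead of the robot, y to its left, z up, the work surface at z = 0. Lengths are in mm, angles in rad, forces in N, time in s.
With the tool pointing down it reaches from about 300 to 750 mm from the base axis. Payload 8.5 kg.
Tool frame: the origin (TCP) lies between the finger pads; the fingertips stand 8 mm ahead of it and the grasp point (between the pads) lies 11 mm behind it; z points along the fingers, y is the line along which they close (so a half turn about z gives the same grasp; the last joint's range is limited). The gripper opens to 85 mm and grips with 20 to 120 N. Pads are 22 mm wide; open, the fingers measure 114 mm over their backs; the gripper's body (76 mm by 85 mm) begins 54 mm behind the grasp point. The pads swing forward as they close: fully open they stand 13 mm farther back than shut.
Start: joints at [0.886, 0.381, 1.297, -0, 1.464, -0.215], TCP at [248.978, 490.398, 199.722] pointing down, gripper open.
Joint ranges: [-3.11, 3.11], [-0.89, 2.33], [0.22, 2.48], [-1.42, 4.56], [0.17, 2.85], [-2.88, 2.88]. Speed limits (rad/s): [2.39, 2.39, 3.14, 3.14, 3.14, 3.14].

## Interface

Orientations are given as a 3x3 rotation matrix whose columns are the frame's x, y, z axes.
In Python, from cell import * gives the robot as it stands. The module is installed in compiled form; this text tells all that it offers.
- The arm moves only by the tool move_arm, never from a script. Its argument "deltas" is a list that holds one entry, the list of rows, each a list of 7 numbers: the shift along the world's x, y, z in mm, then the turn, a rotation vector about the world's x, y, z in degrees, then the opening, from 0 (shut) to 1 (fully open). In form: [[[x, y, z, ax, ay, az, jaw], ...]]. A call has 1 to 12 rows; each row shifts and turns the commanded pose from where the row before left it; what a row does not reach is not made up. A row lasts 1/12 s, in which the tool goes at most 41.7 mm and 7.16 degrees, less where a joint would pass 70% of its speed; a pose out of reach is approached as far as the arm can. A call is refused whole if a number of a shift passes 41.7 or a number of a turn 7.16, either way. A call with a gripper value outside its range is refused whole. The fingers move at their own pace and stop on an object; "squeeze" is the grip in N (left out, the last holds). Time passes only in rows, so rows that do not move let the fingers close. It gives the time, the measured TCP pose, the force, the opening and the grip force at its end, in the units of the state.
- get_obs(): the state, without advancing time (a new reading comes with each control period).
- read_camera(name): name is "scene" or "top" or "wrist"; returns the picture (480x640x3 uint8, red, green, blue); there is no depth.
- camera_model(name): a dict with "fx", "fy", "cx", "cy" (pixels), "k1" (the pictures are not rectified: a ray, as slopes to the right and down, at radius r is drawn at 1 + k1 r^2 times it, then the intrinsics apply), "R" (3x3) and "t" (3): a world point X has camera coordinates R X + t. Camera axes: x right, y down, z forward; pixel columns grow to the right and rows downward; lengths in mm; the calibration is good to about 2 mm. A picture is of the moment at which its call begins: read the wrist's pose just before it. camera_model takes no time and is no camera call; for the wrist camera it gives the pose at the moment of the call.
- close_job(): hands the job in; it is judged then, once.
The state is a dict: "time": time; "q": joint angles; "joint_vel": joint speeds; "joint_torque": joint torques, N m; "tool_pos": TCP position; "orientation": TCP orientation; "contact_force": force on the tool from outside, world axes, zero at the start; "ft_torque": the same for the moment, N m; "opening": finger opening in mm; "grip_force": force on a finger pad.
Only numpy, scipy, OpenCV 4.12 (cv2) and the standard library are available. Lean on these libraries where they do the work, as an engineer would, in place of code of your own. Each camera call takes 0.05 s, during which the arm holds its last target. There are 200 camera calls.

## Task

The orange key stands in the lock of the sloping sample safe: turn it clockwise as far as it goes to unlock, then let go and press the green button fully so that the blue hatch springs wide open by itself, keeping the arm clear of the hatch. Then turn the key back to its starting position, the only one where it comes out, draw it straight out, and lay it down flat in the grey tray without dropping it from a height. Do not knock over or push away the things standing around.

Things in the scene. Friction and masses are not known exactly. Their poses are not given: they have to be found in the camera images.
- console: The sample safe: white and grey box, 190 (up the slope) x 277 (wide) x 60 mm, fixed on a stand; its face slopes 35 degrees from horizontal, rising away from the robot to 170 mm. Origin: on the worktop under its middle; x to its back, y to its left, z up. On the face, half way up the slope: lock with key (y = +90 mm), green button (+20 mm), blue hatch (-36 to -120 mm).
- keyhole (a point): Fixed point where the lock's axis meets the outer surface of the steel lock plate (44 x 44 mm, 5.5 mm thick, 1.5 mm proud of the face), 114 mm above the worktop. Axes: x up the slope, y to the left, z straight out of the face (35 degrees from vertical, leaning towards the robot). The plate's slot is 20 mm (x) by 7.5 mm (y).
- lock_plug (a joint): Angle of the lock cylinder (rad): 0 = locked, a stop, the only position where the key comes out; grows to 1.31 (75 degrees, a stop, unlocked) as the key turns clockwise seen from outside. Light friction (0.05 N m): it stays where left. Below about 0.6 it blocks the button.
- key: Loose key, 82 mm, 60 g, at the start in the lock, locked. Origin on its axis under the collar, which rests on the plate at the keyhole; axes then as the keyhole's. Orange bow (grip) 38 (x) x 10 (y) mm, z +4 to +48 mm; collar 22 mm wide, z 0 to +4; round neck 6.6 mm wide, z 0 to -6.5; blade 18 (x) x 5 (y) mm, down to z -34 mm. Play about 1 mm; draw it over 34 mm along keyhole z to free it.
- key_mid (a point): Point on the key's axis halfway along its length (key z = +7 mm).
- button_top (a point): Centre of the top of the green push button, 30 mm diameter, which stands 12 mm proud of the face and is pressed along the face's inward normal (minus keyhole z). Site axes as the keyhole's.
- release (a joint): Travel of the green button, 0 to 0.007 m; sprung, 2.7 N at first, about 6 N fully down. While the lock is locked it stops after 1 mm. From about 4.5 mm of travel the hatch is let go. It springs back when released.
- hatch (a joint): Angle of the blue hatch (84 wide x 110 x 5 mm, flush with the face when shut): 0 = shut and latched, 1.75 = fully open. Hinged along its right-hand edge (away from the button); a spring throws it open to 1.75 in about half a second and holds it there.
- hatch_edge (a point): Middle of the hatch's free edge, on its outer face, 56 mm to the right of the button's centre while shut.
- tray: Shallow open grey plastic tray, loose, 0.5 kg, 150 mm (x) x 110 mm (y) x 16 mm high, walls and floor 4 mm thick. Origin: centre of its underside.
- mouse: Bystander: black computer mouse, 108 x 63 x 40 mm. Origin: centre of the underside.
- septa_jar: Bystander: amber jar with white cap, 45 mm diameter, 55 mm high. Origin: centre of the underside.
- tape_roll: Bystander: white roll of tape lying flat, 52 mm diameter, 16 mm high. Origin: centre of the underside.
- carton: Bystander: small brown carton, 50 x 66 x 40 mm. Origin: centre of the underside.
- spray_bottle: Bystander: small white and green trigger spray bottle, 56 x 38 x 130 mm. Origin: centre of the underside.

How it is judged (in metres and radians):
On the way, in this order (a step that is already met when the one before it is completed fails the run):
1. the key is turned clockwise to the unlocked stop, the hatch still shut (value of joint lock_plug above 1.1 rad and value of joint hatch below 0.1 rad), for 0.1 s.
2. the button has been pressed and the hatch has sprung wide open (value of joint hatch above 1.4 rad), for 0.2 s.
3. the key is turned back home and drawn right out of the lock (value of joint lock_plug below 0.2 rad and z of key in the frame of keyhole above 0.04 m and value of joint hatch above 1.4 rad), for 0.1 s.
At the end, for the whole second after the job is handed in: Key at rest in the level tray: within 19 degrees of flat, its middle within 60 mm (long way) and 45 mm (short way) of the tray's centre, under 25 mm above the tray's underside. Hatch open beyond 1.4 rad; lock back within 0.2 rad of locked (x of key_mid in the frame of tray between -0.06 and 0.06 m and y of key_mid in the frame of tray between -0.045 and 0.045 m and z of key_mid in the frame of tray below 0.025 m and angle between key's own z axis and vertical between 1.25 and 1.9 rad and linear speed of each of key, tray below 0.02 m/s and angle between tray's own z axis and vertical below 0.1 rad and value of joint hatch above 1.4 rad and value of joint lock_plug below 0.2 rad); the robot touches nothing.
It fails at once if the arm or gripper bears on the hatch with more than 3 N (contact force between the arm and hatch above 3 N).
It fails at once if the fingers bear on the hatch with more than 3 N (contact force between the fingers and hatch above 3 N).
It fails at once if the key is dropped from a height or thrown (faster than 1.5 m/s) (linear speed of key above 1.5 m/s).
It fails at once if a bystander is pushed more than 40 mm or knocked over (distance of any of mouse, septa_jar, tape_roll, carton, spray_bottle from where it was at the start of the episode above 0.04 m or angle between any of mouse, septa_jar, tape_roll, carton, spray_bottle's own z axis and vertical above 0.5 rad).
It also fails if it takes over 66 s, if anything falls off the work surface, if the arm or the gripper's body presses on something with over 40 N, if the wrist force passes 120 N, or if a joint passes its speed limit or range.

## Working session

There is one attempt and no reset: what is moved stays moved. The work goes in short steps, Python scripts to look and compute and a tool call to move; the robot and the scene stay as the last step left them, time stands still between calls to the robot, and variables do not carry over. Pictures are saved under pics/ and viewed, at most 10 in all, crops included, and the job is handed in when it is done.

Besides the shell and the picture viewer there is one more tool, called after "Request:" as name([rows], argument=value, ...), one row to a line, values as JSON. move_arm: Moves the arm, as the interface text tells. Its arguments: {"type":"object","properties":{"deltas":{"type":"array","items":{"type":"array","items":{"type":"array","items":{"type":"number"}}}},"squeeze":{"type":"number"}},"required":["deltas"]}

```bash
mkdir -p pics; python3 - <<'E'
from cell import *
import cv2, numpy as np
o=get_obs(); print(o)
for n in("scene","top"):
    im=read_camera(n); cv2.imwrite(f"pics/{n}0.png",im[:,:,::-1]); print(n,camera_model(n))
E
```

```text
{'time': 0.0, 'q': array([ 8.85713011e-01,  3.81196609e-01,  1.29827335e+00,  1.36179834e-06,
        1.46357853e+00, -2.15310630e-01]), 'joint_vel': array([-1.00084180e-03, -8.64675291e-06,  1.44454867e-03, -1.17420452e-03,
       -3.76264571e-04, -2.13279743e-03]), 'joint_torque': array([ 4.87647776e-04, -4.48454118e+01, -2.31286705e+01, -1.99832621e-04,
        4.65754070e-03, -2.33508717e-05]), 'tool_pos': array([248.76413139, 490.1478802 , 199.10723425]), 'orientation': array([[-8.91671002e-01,  4.52683083e-01, -9.22208375e-04],
       [ 4.52683914e-01,  8.91670345e-01, -1.12649101e-03],
       [ 3.12362438e-04, -1.42192826e-03, -9.99998940e-01]]), 'contact_force': array([-0.24598282, -0.16663283, -0.43812634]), 'ft_torque': array([ 0.00799582, -0.01797425, -0.0282406 ]), 'grip_force': 0.0, 'opening': 85.26609784873267}
scene {'fx': 507.92318379498903, 'fy': 507.92318379498903, 'cx': 314.14391933961616, 'cy': 242.14008138223716, 'k1': -0.008504974406090857, 'R': array([[ 0.4651814 , -0.88500667, -0.01922145],
       [-0.64548086, -0.32426145, -0.69152655],
       [ 0.60577284,  0.33409237, -0.72209526]]), 't': array([-180.69433811,  479.7057694 ,  672.3590598 ])}
top {'fx': 589.6451028831739, 'fy': 589.6451028831739, 'cx': 306.2493028594899, 'cy': 237.5422035330601, 'k1': 0.015147372815956992, 'R': array([[-0.04980517, -0.99875775, -0.00155117],
       [-0.97580158,  0.04899138, -0.21309887],
       [ 0.21291014, -0.00909979, -0.97702941]]), 't': array([ 139.17977455,  578.73103148, 1252.28662417])}
```

View pics/scene0.png

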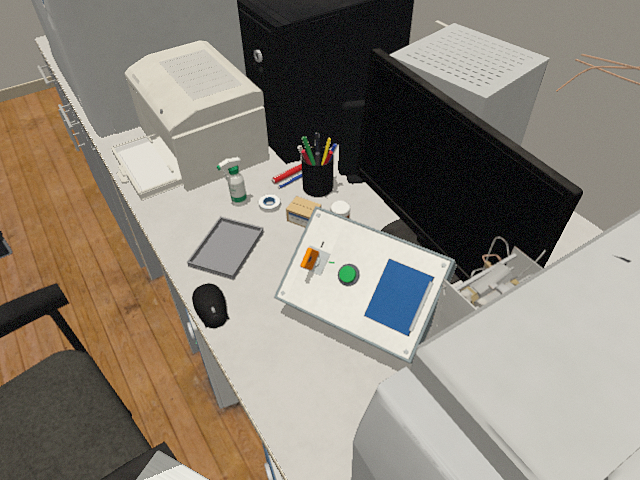

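View pics/top0.png

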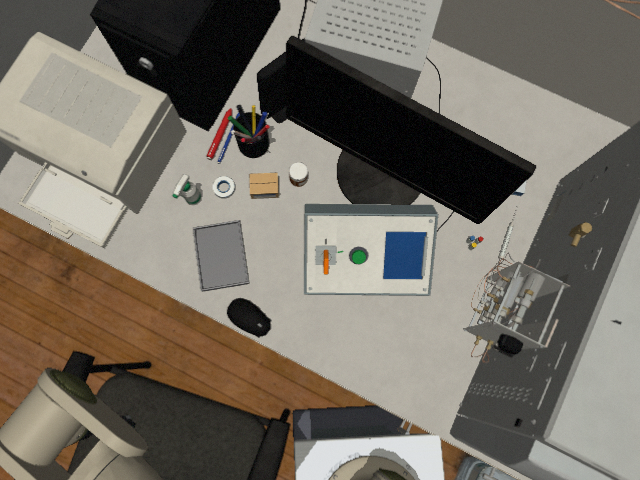

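```bash
cat > h.py <<'E'
import numpy as np, cv2
def ray(m,u,v):
    x=(u-m['cx'])/m['fx'];y=(v-m['cy'])/m['fy'];a,b=x,y
    for _ in range(8):
        s=1+m['k1']*(a*a+b*b);a,b=x/s,y/s
    R=np.array(m['R']);t=np.array(m['t'])
    return -R.T@t, R.T@np.array([a,b,1])
def atz(m,u,v,z):
    c,d=ray(m,u,v); return c+d*(z-c[2])/d[2]
def proj(m,X):
    p=np.array(m['R'])@np.array(X)+m['t'];a,b=p[:2]/p[2];s=1+m['k1']*(a*a+b*b)
    return np.array([m['cx']+m['fx']*a*s,m['cy']+m['fy']*b*s])
def tri(ms,uvs):
    A=np.zeros((3,3));B=np.zeros(3)
    for m,uv in zip(ms,uvs):
        c,d=ray(m,*uv);d/=np.linalg.norm(d);P=np.eye(3)-np.outer(d,d);A+=P;B+=P@c
    return np.linalg.solve(A,B)
def blob(im,lo,hi,roi=None):
    h=cv2.cvtColor(im,cv2.COLOR_RGB2HSV);k=cv2.inRange(h,np.array(lo),np.array(hi))
    if roi is not None:
        z=np.zeros_like(k);u0,v0,u1,v1=roi;z[v0:v1,u0:u1]=k[v0:v1,u0:u1];k=z
    n,l,s,c=cv2.connectedComponentsWithStats(k)
    i=1+np.argmax(s[1:,4]);return c[i],s[i],(l==i).astype(np.uint8)
E
python3 - <<'E'
from cell import *
from h import *
ms=[camera_model(n) for n in("top","scene")]
ims=[cv2.imread(f"pics/{n}0.png")[:,:,::-1].copy() for n in("top","scene")]
rois=[(290,195,445,305),(270,200,460,360)]
def both(lo,hi):
    r=[blob(i,lo,hi,q) for i,q in zip(ims,rois)]
    return r
for nm,lo,hi,z in(("green",(50,100,50),(80,255,255),118),("blue",(100,120,60),(120,255,255),112.8),("orange",(8,150,100),(20,255,255),130)):
    r=both(lo,hi); print(nm,[(x[0].round(1),x[1]) for x in r],"tri",tri(ms,[x[0] for x in r]).round(1),"atz",atz(ms[0],*r[0][0],z).round(1),atz(ms[1],*r[1][0],z).round(1))
    if nm!="green":
        for x,m in zip(r,ms):
            c=cv2.findContours(x[2],0,2)[0][0]; print(cv2.minAreaRect(c), cv2.boxPoints(cv2.minAreaRect(c)).round(1).tolist())
# tray
for u,v in((194,228),(240,221),(248,281),(202,291)): print("tray",atz(ms[0],u,v,16).round(1))
for u,v in((228,218),(264,233),(235,277),(189,264)): print("trayS",atz(ms[1],u,v,16).round(1))
for n,u,v,z in(("mouse",249,317,30),("jar",299,172,55),("tape",224,187,16),("carton",264,183,40),("spray",188,188,60)): print(n,atz(ms[0],u,v,z).round(0))
cv2.imwrite("pics/crop.png",cv2.resize(ims[0][190:310,290:450,::-1],(800,600),interpolation=cv2.INTER_CUBIC))
E
```

```text
green [(array([358.3, 256.5]), array([352, 250,  14,  14, 160], dtype=int32)), (array([347.1, 273.8]), array([339, 266,  17,  17, 223], dtype=int32))] tri [525.8   2.9 120. ] atz [526.3   2.5 118. ] [527.1   3.8 118. ]
blue [(array([403.5, 254.8]), array([ 384,  232,   42,   47, 1779], dtype=int32)), (array([397.7, 296.2]), array([ 365,  259,   69,   77, 2893], dtype=int32))] tri [526.  -94.  111.7] atz [526.1 -94.2 112.8] [524.9 -93.8 112.8]
((404.5, 255.0), (46.0, 41.0), 90.0) [[384.0, 232.0], [425.0, 232.0], [425.0, 278.0], [384.0, 278.0]]
((398.3345947265625, 296.5235595703125), (48.212013244628906, 63.55436325073242), 23.31770896911621) [[363.6000061035156, 316.20001220703125], [388.79998779296875, 257.79998779296875], [433.1000061035156, 276.8999938964844], [407.8999938964844, 335.20001220703125]]
orange [(array([325.6, 261.5]), array([324, 250,   5,  24,  98], dtype=int32)), (array([309.2, 258.5]), array([301, 248,  18,  22, 227], dtype=int32))] tri [515.6  73.5 135.8] atz [516.9  72.9 130. ] [519.8  76.4 130. ]
((326.0, 261.5), (23.0, 4.0), 90.0) [[324.0, 250.0], [328.0, 250.0], [328.0, 273.0], [324.0, 273.0]]
((309.17242431640625, 258.5689697265625), (11.884501457214355, 20.24079132080078), 21.801406860351562) [[299.8999938964844, 265.79998779296875], [307.3999938964844, 247.0], [318.3999938964844, 251.39999389648438], [310.8999938964844, 270.20001220703125]]
tray [630.8 368.4  16. ]
tray [642.1 261.5  16. ]
tray [500.7 247.   16. ]
tray [483.2 351.6  16. ]
trayS [634.8 352.1  16. ]
trayS [630.5 252.7  16. ]
trayS [495.3 239.1  16. ]
trayS [481.1 345.8  16. ]
mouse [418. 246.  30.]
jar [741. 119.  55.]
tape [726. 297.  16.]
carton [724. 201.  40.]
spray [714. 373.  60.]
```

View pics/crop.png

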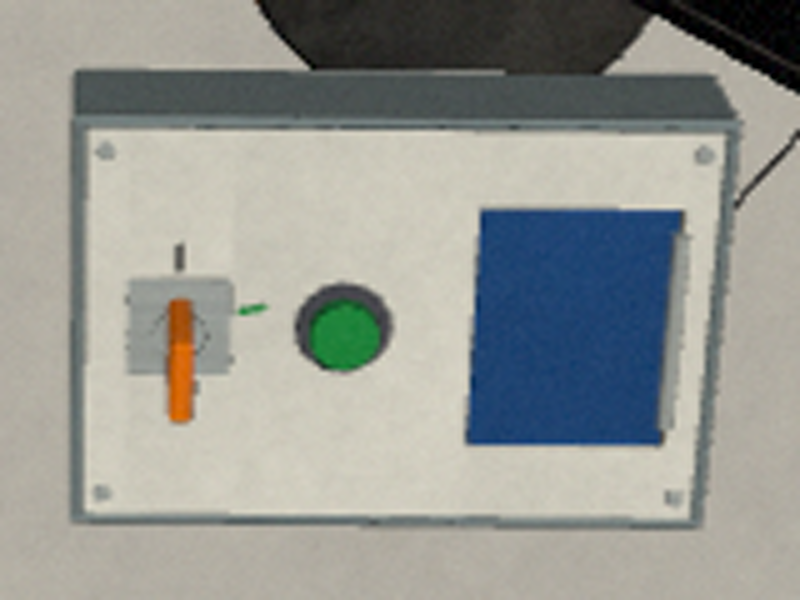

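```bash
cat >> h.py <<'E'
from scipy.spatial.transform import Rotation as Rn
def frame(yaw,tilt=35,roll=0):
    "tool R: tool z into face; y to console left; roll deg about tool z"
    c=np.cos(yaw);s=np.sin(yaw);a=np.radians(tilt)
    z=np.array([np.sin(a)*c,np.sin(a)*s,-np.cos(a)]);y=np.array([-s,c,0]);x=np.cross(y,z)
    return np.column_stack([x,y,z])@Rn.from_euler('z',roll,degrees=True).as_matrix()
def plan(o,P,R):
    d=np.array(P)-o['tool_pos'];r=(Rn.from_matrix(R)*Rn.from_matrix(o['orientation']).inv()).as_rotvec(degrees=True)
    n=int(np.ceil(max(np.linalg.norm(d)/40,np.linalg.norm(r)/7,1)))
    print("shift",d.round(1),"rot",r.round(1),"rows",n,"per row",(d/n).round(2),(r/n).round(2))
E
python3 - <<'E'
from cell import *
from h import *
o=get_obs();yaw=np.radians(-3)
for roll in(0,180): plan(o,(463,77,212),frame(yaw,35,roll))
m=camera_model("wrist"); C=-m['R'].T@m['t']; print("cam in tool",o['orientation'].T@(C-o['tool_pos']),"axis",o['orientation'].T@m['R'].T)
E
```

```text
shift [ 214.2 -413.2   12.8] rot [ -9.  -34.1  23.2] rows 12 per row [ 17.85 -34.43   1.07] [-0.75 -2.84  1.93]
shift [ 214.2 -413.2   12.8] rot [  46.5  -12.5 -149.7] rows 23 per row [  9.31 -17.96   0.56] [ 2.02 -0.55 -6.51]
cam in tool [ 6.64174793e+01  1.25478295e-01 -1.74154369e+02] axis [[ 1.47285371e-04 -9.65621228e-01 -2.59953115e-01]
 [ 9.99999857e-01  2.75918081e-04 -4.58340371e-04]
 [ 5.14308956e-04 -2.59953010e-01  9.65621131e-01]]
```

Request:
move_arm([
  [[18,-34,1,-0.75,-2.84,1.93,1],[18,-34,1,-0.75,-2.84,1.93,1],[18,-34,1,-0.75,-2.84,1.93,1],[18,-34,1,-0.75,-2.84,1.93,1],[18,-34,1,-0.75,-2.84,1.93,1],[18,-34,1,-0.75,-2.84,1.93,1],[18,-34,1,-0.75,-2.84,1.93,1],[18,-34,1,-0.75,-2.84,1.93,1],[18,-34,1,-0.75,-2.84,1.93,1],[18,-34,1,-0.75,-2.84,1.93,1],[18,-34,1,-0.75,-2.84,1.93,1],[18,-34,1,-0.75,-2.84,1.93,1]],
])

```text
time: 1.1
tool_pos: [460.5, 90.4, 211.3]
orientation: [[-0.825, 0.059, 0.563], [0.051, 0.998, -0.029], [-0.563, 0.005, -0.826]]
contact_force: [0.5, 0.7, -0.3]
opening: 85.4
grip_force: 0.0
```

```bash
python3 - <<'E'
from cell import *
from h import *
o=get_obs();print(o['time'],o['q'].round(2),o['tool_pos'],o['contact_force']);plan(o,(463,77,212),frame(np.radians(-3)))
m=camera_model("wrist");im=read_camera("wrist");cv2.imwrite("pics/w1.png",im[:,:,::-1])
np.savez("w1.npz",**{k:m[k] for k in m})
E
```

```text
1.1 [-0.06 -0.01  1.93  0.01  0.62 -1.58] [460.48693491  90.41122269 211.29758144] [ 0.4629541   0.67294982 -0.27623334]
shift [  2.5 -13.4   0.7] rot [-0.3 -0.7  0.4] rows 1 per row [  2.51 -13.41   0.7 ] [-0.32 -0.7   0.38]
```

View pics/w1.png

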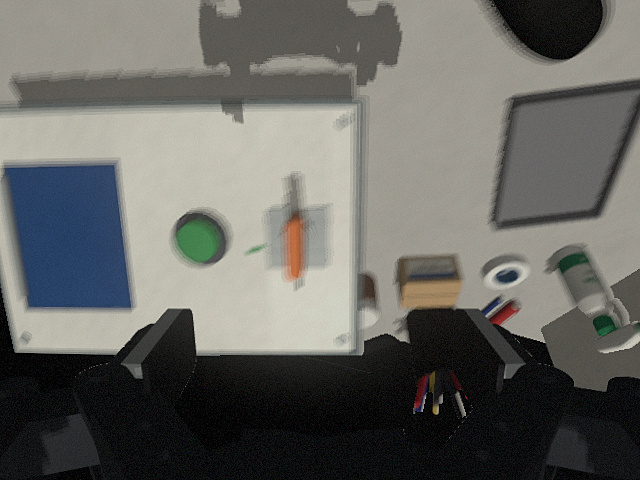

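Request:
move_arm([
  [[2.5,-13.4,0.7,-0.3,-0.7,0.4,1],[0,0,0,0,0,0,1],[0,0,0,0,0,0,1]],
])

```text
time: 1.4
tool_pos: [462.5, 78.8, 211.6]
orientation: [[-0.82, 0.054, 0.57], [0.046, 0.999, -0.029], [-0.57, 0.003, -0.821]]
contact_force: [-0.2, -0.3, -0.8]
opening: 85.2
grip_force: 0.0
```

```bash
python3 - <<'E'
from cell import *
from h import *
o=get_obs();print(o['time'],o['joint_vel'].round(3),o['tool_pos'])
m=camera_model("wrist");im=read_camera("wrist");cv2.imwrite("pics/w2.png",im[:,:,::-1])
import pickle;pickle.dump(m,open("w2.pkl","wb"))
g=blob(im,(50,100,50),(80,255,255),(150,190,330,290));b=blob(im,(100,120,60),(120,255,255),(0,100,160,330));k=blob(im,(5,150,100),(20,255,255),(240,150,360,320))
for x in(g,b,k):print(x[0],x[1])
print("btn",atz(m,*g[0],122),"hatch",atz(m,*b[0],112.8),"key",atz(m,*k[0],140))
cv2.imwrite("pics/w2c.png",cv2.resize(im[140:320,170:410,::-1],(800,600),interpolation=cv2.INTER_CUBIC))
E
```

```text
1.4 [ 0.037  0.001 -0.007 -0.008  0.002  0.014] [462.50304685  78.79443793 211.59091633]
[215.70522388 233.87164179] [ 195  214   43   41 1340]
[ 87.18880902 225.96325443] [   20   153   130   149 16138]
[317.8331467  241.86114222] [310 212  16  61 893]
btn [524.38824582   2.68745793 122.        ] hatch [520.80501282 -91.45487235 112.8       ] key [515.71323934  73.30854907 140.        ]
```

View pics/w2c.png

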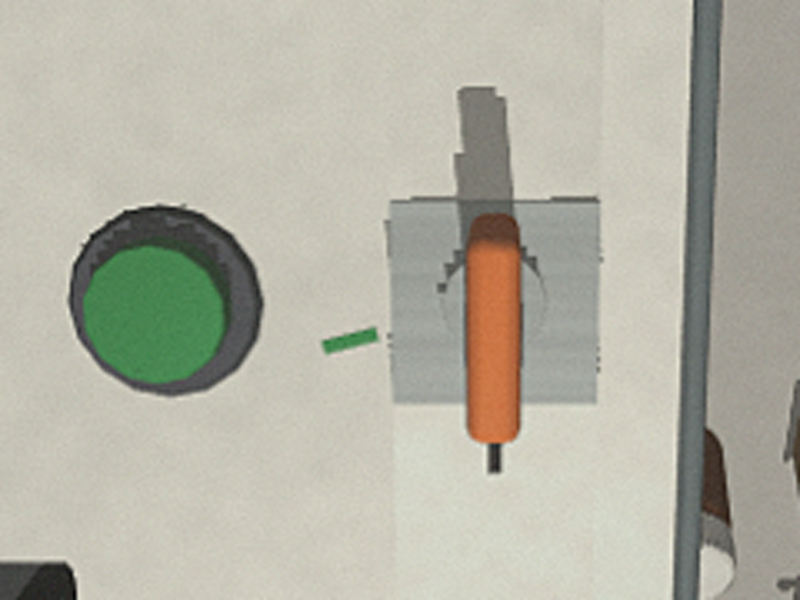

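```bash
python3 - <<'E'
from cell import *
from h import *
import pickle;m=pickle.load(open("w2.pkl","rb"))
s=np.sin(np.radians(35))*22
cs=[(390.5,200.5,-s),(599,200.5,-s),(597.5,403.5,s),(393,403.5,s)]
P=np.array([atz(m,170+u*.3,140+v*.3,114+dz) for u,v,dz in cs]);print(P.round(1),"kh",P.mean(0).round(1))
d=P[1]-P[0]+P[2]-P[3];print("width",np.linalg.norm(P[1]-P[0]),"len",np.linalg.norm(P[2]-P[1]),"yaw",np.degrees(np.arctan2(-d[0],d[1])))
# key bow top outline mid at z=+48
n=-frame(np.radians(-3))[:,2]
kh=P.mean(0);print("pred top of bow mid",(proj(m,kh+48*n)-[170,140])/.3, "button pred",(proj(m,kh+10.5*n-70*frame(np.radians(-3))[:,1])-[170,140])/.3)
o=get_obs()
plan(o,kh+60*n,frame(np.radians(-3)))
E
```

```text
[[515.3  51.9 101.4]
 [517.7  95.1 101.4]
 [553.8  93.5 126.6]
 [551.3  49.5 126.6]] kh [534.5  72.5 114. ]
width 43.29646721179366 len 44.07783830102256 yaw -3.2395203271795703
pred top of bow mid [492.67730561 364.51186842] button pred [153.32374416 316.5259466 ]
shift [ 37.7  -5.2 -48.5] rot [-0.2 -0.2  0. ] rows 2 per row [ 18.84  -2.58 -24.26] [-0.08 -0.11  0.01]
```

Request:
move_arm([
  [[12.4,-1.3,-16.6,-0.1,-0.1,-0.1,0.5],[12.4,-1.3,-16.6,-0.1,-0.1,-0.1,0.5],[12.4,-1.2,-16.6,0,0,0,0.5],[12.4,-1.2,-16.6,0,0,0,0.5],[12.2,-1.2,-16.6,0,0,0,0.5],[0,0,0,0,0,0,0.5],[0,0,0,0,0,0,0.5],[0,0,0,0,0,0,0.5]],
])

```text
time: 2.12
tool_pos: [524.1, 73.8, 129.5]
orientation: [[-0.818, 0.055, 0.573], [0.044, 0.999, -0.032], [-0.574, -0.001, -0.819]]
contact_force: [0.0, -0.0, 0.0]
opening: 42.7
grip_force: 0.0
```

```bash
cat >> h.py <<'E'
KH=np.array([534.5,72.5,114.]);YAW=np.radians(-3.2);F=frame(YAW);N=-F[:,2];YL=F[:,1];XS=-F[:,0]
def rep(o):
    d=o['tool_pos']-KH;R=F.T@o['orientation']
    print("t",round(o['time'],2),"slope,left,out",(d@XS).round(1),(d@YL).round(1),(d@N).round(1),"rel rot",Rn.from_matrix(R).as_rotvec(degrees=True).round(1),"f",(np.array([XS,YL,N])@o['contact_force']).round(1),"tq",o['ft_torque'].round(2),"open",round(o['opening'],1),o['grip_force'],"q",o['q'].round(2))
E
python3 - <<'E'
from cell import *
from h import *
o=get_obs();rep(o);plan(o,KH+18*N,F)
E
```

```text
t 2.12 slope,left,out 0.3 0.7 18.7 rel rot [ 0.  -0.  -0.1] f [ 0. -0.  0.] tq [ 0.02  0.27 -0.01] open 42.7 0.0 q [-0.1   0.23  1.96  0.07  0.34 -1.67]
shift [ 0.1 -0.7 -0.7] rot [ 0.1  0.  -0.1] rows 1 per row [ 0.09 -0.75 -0.72] [ 0.06  0.04 -0.08]
```

Request:
move_arm([
  [[0,-0.7,-0.5,0,0,0,0.3],[0,0,0,0,0,0,0],[0,0,0,0,0,0,0],[0,0,0,0,0,0,0],[0,0,0,0,0,0,0],[0,0,0,0,0,0,0]],
], squeeze=50)

```text
time: 2.62
tool_pos: [524.5, 72.2, 128.5]
orientation: [[-0.817, 0.056, 0.573], [0.045, 0.998, -0.033], [-0.574, -0.001, -0.819]]
contact_force: [0.1, -0.3, -0.5]
opening: -0.2
grip_force: 0.0
```

```bash
python3 - <<'E'
from cell import *
from h import *
o=get_obs();rep(o)
print("axis",-N)
E
```

```text
t 2.62 slope,left,out 0.1 -0.9 17.6 rel rot [ 0.1 -0.  -0. ] f [-0.1 -0.3 -0.5] tq [ 0.02  0.25 -0.  ] open -0.2 0.0 q [-0.1   0.23  1.96  0.07  0.34 -1.68]
axis [ 0.5726821  -0.0320179  -0.81915204]
```

```bash
python3 - <<'E'
from cell import *
from h import *
a=read_camera("wrist");b=read_camera("scene")
cv2.imwrite("pics/w3.png",np.vstack([cv2.resize(a[:,:,::-1][160:480,100:500],(500,400)), cv2.resize(b[200:340,260:475,::-1],(500,200))]))
rep(get_obs())
E
```

```text
t 2.72 slope,left,out 0.1 -0.8 17.5 rel rot [ 0.1 -0.  -0. ] f [0.6 0.5 0. ] tq [0.03 0.32 0.05] open 0.2 0.18180450046202168 q [-0.1   0.23  1.96  0.07  0.34 -1.68]
```

View pics/w3.png

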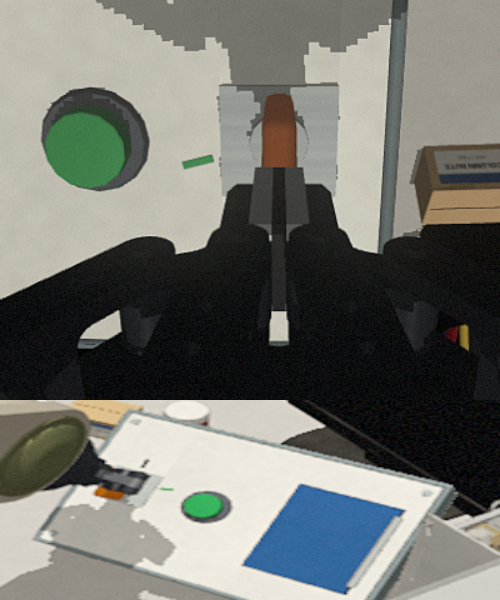

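```bash
python3 - <<'E'
from cell import *
from h import *
m=camera_model("wrist");o=get_obs();R=o['orientation'];p=o['tool_pos']
f=lambda X:((proj(m,X)-[100,160])*1.25).round(0)
for z in(8,0,-11,-20): print("tool z",z,f(p+R@[0,0,z]),[f(p+R@[11,y,z]) for y in(-5,5)])
for z in(0,4,48):print("key z",z,[f(KH+N*z+XS*x+YL*y) for x in(-19,19) for y in(-5,5)])
E
```

```text
tool z 8 [277. 152.] [array([263., 122.]), array([292., 122.])]
tool z 0 [277. 160.] [array([263., 129.]), array([292., 129.])]
tool z -11 [277. 172.] [array([262., 140.]), array([293., 140.])]
tool z -20 [277. 183.] [array([261., 149.]), array([294., 149.])]
key z 0 [array([266.,  94.]), array([293.,  94.]), array([267., 189.]), array([293., 189.])]
key z 4 [array([266.,  96.]), array([294.,  96.]), array([266., 194.]), array([293., 194.])]
key z 48 [array([262., 135.]), array([298., 135.]), array([263., 255.]), array([296., 255.])]
```

```bash
python3 - <<'E'
from cell import *
from h import *
m=camera_model("scene");o=get_obs();R=o['orientation'];p=o['tool_pos']
f=lambda X:((proj(m,X)-[260,200])/[.43,.7]+[0,400]).round(0)
for z in(8,0,-20,-40,-65): print("tool z",z,f(p+R@[0,0,z]))
print("key",[f(KH+N*z+XS*x) for x in(-19,19) for z in (4,48)])
mw=camera_model("wrist")
# project at w2 pose: same relative
for z in(8,0,-5,-20,-40):print("open",z,[proj(mw,p+R@[x,y,z]).round(0) for x in(-11,11) for y in(-42.5,42.5)])
a=cv2.imread("pics/scene0.png")[235:285,285:365]
im=read_camera("scene")[235:285,285:365,::-1]
t=read_camera("top")[220:290,290:370,::-1]
cv2.imwrite("pics/s4.png",np.vstack([cv2.resize(im,(480,300),interpolation=cv2.INTER_CUBIC),cv2.resize(t,(480,300),interpolation=cv2.INTER_CUBIC)]))
f2=lambda m,X,o,s:((proj(m,X)-o)*s).round(0)
mt=camera_model("top")
for z in(8,-30,-65):print(z,f2(m,p+R@[0,0,z],[285,235],6),f2(mt,p+R@[0,0,z],[290,220],[6,4.29])+[0,300])
E
```

```text
tool z 8 [125. 484.]
tool z 0 [122. 483.]
tool z -20 [114. 480.]
tool z -40 [105. 477.]
tool z -65 [ 94. 473.]
key [array([116., 498.]), array([ 98., 492.]), array([136., 471.]), array([119., 464.])]
open 8 [array([229., 304.]), array([415., 304.]), array([226., 258.]), array([418., 258.])]
open 0 [array([225., 311.]), array([419., 311.]), array([222., 263.]), array([422., 263.])]
open -5 [array([223., 316.]), array([421., 316.]), array([219., 267.]), array([425., 267.])]
open -20 [array([214., 332.]), array([429., 332.]), array([210., 279.]), array([433., 279.])]
open -40 [array([201., 357.]), array([443., 357.]), array([195., 299.]), array([448., 299.])]
8 [173. 143.] [213. 457.]
-30 [132. 120.] [216. 490.]
-65 [92. 98.] [219. 522.]
```

View pics/s4.png

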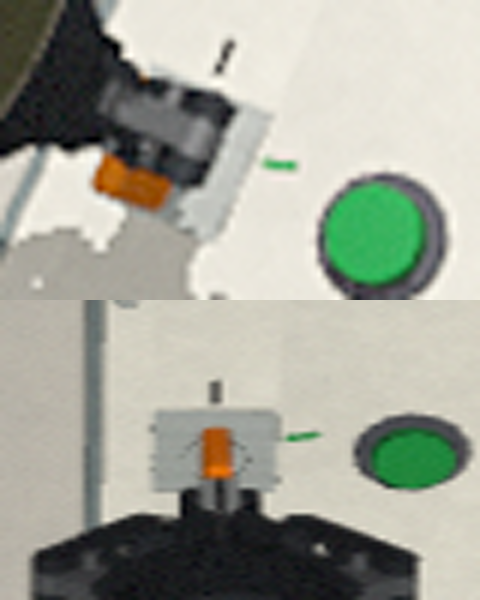

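Request:
move_arm([
  [[0,0,0,0,0,0,0.5],[0,0,0,0,0,0,0.5],[0,0,0,0,0,0,0.5],[1,0.4,-1.4,0,0,0,0.5],[1,0.4,-1.4,0,0,0,0.5],[1,0,-1.4,0,0,0,0.5],[1,0,-1.4,0,0,0,0.5],[0,0,0,0,0,0,0.5],[0,0,0,0,0,0,0.5]],
])

```text
time: 3.57
tool_pos: [528.5, 73.1, 122.5]
orientation: [[-0.818, 0.056, 0.573], [0.045, 0.998, -0.033], [-0.574, -0.001, -0.819]]
contact_force: [0.3, -0.4, 0.3]
opening: 42.7
grip_force: 0.0
```

```bash
python3 - <<'E'
from cell import *
from h import *
o=get_obs();rep(o);m=camera_model("wrist");a=read_camera("wrist");R=o['orientation'];p=o['tool_pos']
cv2.imwrite("pics/w5.png",a[110:480,60:580,::-1])
for y in(-21,21):
  print(y,[(proj(m,p+R@[x,y,z])-[60,110]).round(0).tolist() for z in(8,0,-30) for x in(-11,11)])
E
```

```text
t 3.57 slope,left,out -0.1 0.2 10.4 rel rot [ 0. -0. -0.] f [ 0.5 -0.4  0.1] tq [0.03 0.3  0.06] open 42.7 0.0 q [-0.1   0.25  1.96  0.07  0.32 -1.67]
-21 [[216.0, 194.0], [215.0, 148.0], [214.0, 201.0], [212.0, 153.0], [205.0, 234.0], [203.0, 179.0]]
21 [[308.0, 194.0], [309.0, 148.0], [310.0, 201.0], [311.0, 153.0], [318.0, 234.0], [321.0, 179.0]]
```

View pics/w5.png

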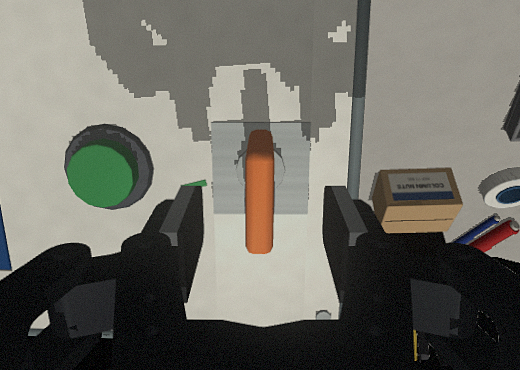

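Request:
move_arm([
  [[2.9,-0.2,-4.1,0,0,0,0.5],[2.9,-0.2,-4.1,0,0,0,0.5],[2.9,-0.2,-4.1,0,0,0,0.5],[2.9,-0.2,-4.1,0,0,0,0.5],[2.8,-0.1,-4.1,0,0,0,0.5],[2.8,-0.1,-4.1,0,0,0,0.5],[0,0,0,0,0,0,0.5],[0,0,0,0,0,0,0.5]],
])

```text
time: 4.28
tool_pos: [545.7, 72.1, 97.7]
orientation: [[-0.818, 0.056, 0.572], [0.045, 0.998, -0.033], [-0.573, -0.001, -0.819]]
contact_force: [0.5, 0.2, -0.7]
opening: 42.6
grip_force: 0.0
```

```bash
python3 - <<'E'
from cell import *
from h import *
o=get_obs();rep(o);m=camera_model("wrist");a=read_camera("wrist");cv2.imwrite("pics/w6.png",a[:,:,::-1])
g=cv2.cvtColor(a,cv2.COLOR_RGB2GRAY)
u,v=proj(m,KH);print("kh px",u,v)
for du in(-80,-75,-70,-65,-60,-55,55,60,65,70,75,80):print(du,g[180:380:8,int(u+du)].tolist())
E
```

```text
t 4.28 slope,left,out -0.2 0.2 -19.8 rel rot [ 0.  0. -0.] f [-0.   0.2 -0.9] tq [ 0.06  0.3  -0.  ] open 42.6 0.0 q [-0.1   0.32  1.95  0.09  0.26 -1.69]
kh px 321.2834155917513 306.2693708006875
-80 [124, 121, 120, 124, 125, 123, 123, 123, 124, 124, 122, 121, 122, 121, 118, 70, 67, 69, 71, 49, 37, 37, 42, 38, 39]
-75 [126, 123, 124, 122, 120, 124, 119, 125, 122, 119, 120, 125, 124, 119, 120, 69, 65, 67, 38, 37, 24, 35, 37, 26, 31]
-70 [120, 122, 126, 119, 122, 124, 123, 120, 123, 125, 121, 122, 124, 117, 118, 71, 33, 36, 37, 30, 37, 35, 26, 39, 27]
-65 [121, 126, 122, 119, 125, 124, 122, 124, 122, 121, 123, 121, 117, 120, 121, 41, 44, 36, 39, 37, 41, 36, 35, 33, 21]
-60 [121, 120, 126, 120, 119, 120, 122, 121, 123, 107, 116, 127, 118, 124, 121, 31, 38, 32, 39, 43, 36, 25, 31, 216, 202]
-55 [124, 125, 118, 121, 118, 118, 123, 127, 117, 115, 164, 167, 149, 87, 167, 166, 171, 172, 167, 169, 176, 165, 159, 207, 206]
55 [124, 120, 123, 120, 117, 119, 118, 117, 119, 90, 94, 92, 93, 83, 84, 95, 82, 179, 127, 163, 93, 219, 216, 210, 208]
60 [120, 126, 125, 127, 125, 123, 123, 123, 118, 121, 123, 121, 120, 123, 121, 121, 218, 220, 216, 225, 233, 219, 212, 212, 210]
65 [119, 122, 123, 123, 122, 122, 126, 121, 123, 120, 124, 122, 119, 122, 122, 31, 32, 39, 38, 35, 32, 37, 31, 98, 211]
70 [120, 124, 122, 119, 125, 122, 120, 121, 115, 118, 121, 124, 124, 124, 122, 36, 39, 33, 38, 36, 30, 44, 37, 35, 33]
75 [122, 122, 123, 121, 121, 116, 118, 127, 121, 122, 121, 123, 125, 119, 117, 66, 71, 33, 38, 35, 37, 36, 39, 39, 31]
80 [124, 122, 125, 122, 123, 119, 123, 124, 124, 122, 119, 122, 117, 120, 123, 67, 71, 67, 36, 38, 31, 34, 26, 33, 39]
```

Request:
move_arm([
  [[0,0,0,0,0,0,0.2],[0,0,0,0,0,0,0],[0,0,0,0,0,0,0],[0,0,0,0,0,0,0],[0,0,0,0,0,0,0]],
], squeeze=50)

```text
time: 4.75
tool_pos: [545.7, 72.0, 98.3]
orientation: [[-0.817, 0.056, 0.573], [0.045, 0.998, -0.033], [-0.574, -0.001, -0.819]]
contact_force: [-1.3, -2.0, 2.6]
opening: 9.2
grip_force: 50.5
```

```bash
python3 - <<'E'
from cell import *
from h import *
rep(get_obs())
E
```

```text
t 4.75 slope,left,out 0.2 0.1 -19.3 rel rot [ 0.1 -0.1 -0. ] f [ 0.5 -2.   2.8] tq [-0.25  0.35 -0.26] open 9.2 50.46744167804718 q [-0.1   0.32  1.95  0.09  0.26 -1.69]
```

Request:
move_arm([
  [[0,0,0,3.6,-0.2,-5.1,0],[0,0,0,3.6,-0.2,-5.1,0],[0,0,0,3.6,-0.2,-5.1,0],[0,0,0,3.6,-0.2,-5.1,0],[0,0,0,3.6,-0.2,-5.1,0],[0,0,0,3.6,-0.2,-5.1,0]],
])

```text
time: 5.25
tool_pos: [545.7, 71.6, 98.4]
orientation: [[-0.613, 0.544, 0.574], [0.647, 0.762, -0.031], [-0.454, 0.352, -0.818]]
contact_force: [-2.5, -7.0, 3.1]
opening: 9.7
grip_force: 50.7
```

```bash
python3 - <<'E'
from cell import *
from h import *
rep(get_obs())
E
```

```text
t 5.25 slope,left,out 0.3 -0.3 -19.3 rel rot [-0.1 -0.  37.7] f [-0.  -7.1  3.7] tq [-0.94  0.34 -0.56] open 9.7 50.70224225521088 q [-0.1   0.32  1.95  0.1   0.26 -1.04]
```

Turning well with low forces; on to 75°.

Request:
move_arm([
  [[0,0,0,3.6,-0.2,-5.1,0],[0,0,0,3.6,-0.2,-5.1,0],[0,0,0,3.6,-0.2,-5.1,0],[0,0,0,3.6,-0.2,-5.1,0],[0,0,0,3.6,-0.2,-5.1,0],[0,0,0,3.2,-0.2,-4.6,0],[0,0,0,0,0,0,0],[0,0,0,0,0,0,0]],
])

```text
time: 5.92
tool_pos: [546.0, 71.5, 98.6]
orientation: [[-0.168, 0.8, 0.576], [0.974, 0.226, -0.03], [-0.154, 0.556, -0.817]]
contact_force: [-2.2, -6.4, 3.1]
opening: 9.4
grip_force: 50.6
```

```bash
python3 - <<'E'
from cell import *
from h import *
rep(get_obs())
E
```

```text
t 5.92 slope,left,out 0.6 -0.4 -19.3 rel rot [-0.3 -0.1 74.3] f [ 0.3 -6.5  3.6] tq [-1.04  0.3  -0.72] open 9.4 50.63521385192871 q [-0.1   0.32  1.95  0.11  0.25 -0.42]
```

Request:
move_arm([
  [[0,0,0,0,0,0,0.5],[0,0,0,0,0,0,0.5],[0,0,0,0,0,0,0.5],[0,0,0,0,0,0,0.5],[-11.5,0.6,16.4,0,0,0,0.5],[-11.5,0.6,16.4,0,0,0,0.5],[-11.5,0.7,16.4,0,0,0,0.5],[-2,-35,0,0,0,0,0],[-2,-35,0,0,0,0,0],[0,0,0,0,0,0,0],[0,0,0,0,0,0,0],[0,0,0,0,0,0,0]],
])

```text
time: 6.92
tool_pos: [507.8, 16.8, 146.8]
orientation: [[-0.169, 0.802, 0.573], [0.974, 0.226, -0.029], [-0.153, 0.553, -0.819]]
contact_force: [0.1, 0.1, 0.3]
opening: 0.2
grip_force: 0.0
```

```bash
python3 - <<'E'
from cell import *
from h import *
o=get_obs();rep(o);plan(o,KH-70*YL-17*N,o['orientation'])
m=camera_model("wrist");a=read_camera("wrist")
k=blob(a,(3,120,60),(20,255,255));print("orange",k[0],k[1],"rect",cv2.minAreaRect(cv2.findContours(k[2],0,2)[0][0]))
for r in (0,75):
  R=Rn.from_rotvec(-N*np.radians(r)).as_matrix()
  print(r,[proj(m,KH+48*N+R@(XS*x)).round(0).tolist() for x in(-19,19)])
R=o['orientation'];p=o['tool_pos']
E
```

```text
t 6.92 slope,left,out -0.5 -57.1 40.4 rel rot [-0.1  0.1 74.3] f [0.2 0.1 0.2] tq [-0.01  0.32 -0.  ] open 0.2 0.0 q [-0.28  0.16  1.99  0.32  0.42 -0.75]
shift [ 32.5 -14.7 -46.7] rot [0. 0. 0.] rows 2 per row [ 16.26  -7.35 -23.37] [0. 0. 0.]
orange [356.80349878 152.82628153] [ 343  104   28   99 2458] rect ((356.71875, 153.13963317871094), (98.33653259277344, 26.040260314941406), 87.56334686279297)
0 [[318.0, 145.0], [413.0, 173.0]]
75 [[367.0, 107.0], [364.0, 208.0]]
```

Request:
move_arm([
  [[0,-12.5,0,0,0,0,0],[10.7,-0.7,-15.5,0,0,0,0],[10.7,-0.7,-15.5,0,0,0,0],[10.7,-0.7,-15.5,0,0,0,0],[0,0,0,0,0,0,0],[0,0,0,0,0,0,0]],
])

```text
time: 7.47
tool_pos: [539.7, 3.1, 99.7]
orientation: [[-0.171, 0.802, 0.572], [0.973, 0.227, -0.027], [-0.152, 0.552, -0.82]]
contact_force: [0.9, 0.4, 0.8]
opening: 0.0
grip_force: 0.0
```

```bash
python3 - <<'E'
from cell import *
from h import *
o=get_obs();rep(o);plan(o,KH-70*YL-17*N,o['orientation'])
E
```

```text
t 7.47 slope,left,out -0.8 -69.0 -16.9 rel rot [-0.2  0.3 74.2] f [1.1 0.4 0.1] tq [0.01 0.28 0.  ] open 0.0 0.0 q [-0.29  0.3   1.98  0.49  0.3  -0.94]
shift [ 0.7 -1.1  0.3] rot [0. 0. 0.] rows 1 per row [ 0.65 -1.08  0.35] [0. 0. 0.]
```

Request:
move_arm([
  [[1.2,-0.1,-1.6,0,0,0,0],[1.2,-0.1,-1.6,0,0,0,0],[1.2,-0.1,-1.6,0,0,0,0],[1.1,-0.1,-1.6,0,0,0,0],[1.1,-0.1,-1.6,0,0,0,0],[1.1,0,-1.7,0,0,0,0],[0,0,0,0,0,0,0]],
])

```text
time: 8.05
tool_pos: [547.1, 1.6, 91.4]
orientation: [[-0.169, 0.801, 0.574], [0.973, 0.227, -0.029], [-0.154, 0.554, -0.818]]
contact_force: [-4.5, 3.9, 9.9]
opening: -0.2
grip_force: 5.3
```

```bash
python3 - <<'E'
from cell import *
from h import *
o=get_obs();rep(o)
E
```

```text
t 8.05 slope,left,out 0.5 -70.1 -28.0 rel rot [-0.2  0.  74.3] f [ 1.8  3.6 10.8] tq [0.33 0.08 0.29] open -0.2 5.293415863998234 q [-0.29  0.32  1.98  0.52  0.27 -0.97]
```

```bash
python3 - <<'E'
from cell import *
from h import *
a=read_camera("scene");b=blob(a,(100,120,40),(120,255,255),(270,200,470,360));print(b[0],b[1])
a=read_camera("top");b=blob(a,(100,120,40),(120,255,255),(290,195,470,305));print(b[0],b[1]);rep(get_obs())
E
```

```text
[400.20693512 296.59395973] [ 369  259   64   76 2682]
[414.27573062 261.47013977] [405 233  21  60 787]
t 8.15 slope,left,out 0.6 -70.1 -28.0 rel rot [-0.2  0.  74.3] f [ 1.5  3.5 11.8] tq [0.45 0.07 0.25] open -0.1 5.7162574818357825 q [-0.29  0.32  1.98  0.52  0.27 -0.97]
```

Request:
move_arm([
  [[-9.9,0.6,14.1,0,0,0,0],[-9.9,0.6,14.1,0,0,0,0],[-9.9,0.6,14.1,0,0,0,0],[-9.9,0.6,14.1,0,0,0,0.5],[1.3,23.3,0,0,0,0,0.5],[1.3,23.3,0,0,0,0,0.5],[1.3,23.3,0,0,0,0,0.5],[0,0,0,0,0,0,0.5],[0,0,0,0,0,0,0.5]],
])

```text
time: 8.9
tool_pos: [511.2, 74.7, 146.9]
orientation: [[-0.172, 0.801, 0.573], [0.973, 0.229, -0.028], [-0.153, 0.553, -0.819]]
contact_force: [0.4, -0.4, -0.9]
opening: 42.5
grip_force: 0.0
```

```bash
python3 - <<'E'
from cell import *
from h import *
o=get_obs();rep(o);plan(o,KH-19.5*N,F@Rn.from_euler('z',74.3,degrees=True).as_matrix())
a=read_camera("scene");b=blob(a,(100,120,40),(120,255,255),(270,200,470,360));print(b[0],b[1])
m=camera_model("scene")
th=1.75
hz=KH-1.5*N-(120+90)*YL
print([ (proj(m,hz+84*(np.cos(t)*YL+np.sin(t)*N))).round(0) for t in(1.0,1.4,1.75)],proj(m,hz))
t=read_camera("top");cv2.imwrite("pics/h7.png",np.hstack([a[200:380,270:490,::-1],t[180:360,290:510,::-1]]))
E
```

```text
t 8.9 slope,left,out -0.3 0.8 40.4 rel rot [-0.2  0.1 74.1] f [-0.2 -0.3 -1. ] tq [-0.04  0.25  0.02] open 42.5 0.0 q [-0.1   0.18  1.96  0.08  0.4  -0.39]
shift [ 34.5  -2.8 -48.9] rot [-0.1  0.  -0.3] rows 2 per row [ 17.24  -1.39 -24.46] [-0.05  0.01 -0.13]
[420.79930796 305.17647059] [406 273  31  65 289]
[array([390., 290.]), array([407., 297.]), array([424., 305.])] [421.39160308 305.85306897]
```

View pics/h7.png

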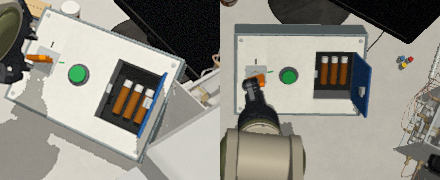

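Request:
move_arm([
  [[0,-1,0,0,0,-0.2,0.5],[6.9,-0.4,-9.8,0,0,0,0.5],[6.9,-0.4,-9.8,0,0,0,0.5],[6.9,-0.4,-9.8,0,0,0,0.5],[6.9,-0.4,-9.8,0,0,0,0.5],[6.9,-0.4,-9.8,0,0,0,0.5],[0,0,0,0,0,0,0.5],[0,0,0,0,0,0,0],[0,0,0,0,0,0,0],[0,0,0,0,0,0,0],[0,0,0,0,0,0,0],[0,0,0,0,0,0,0]],
])

```text
time: 10.0
tool_pos: [545.7, 70.6, 98.8]
orientation: [[-0.166, 0.802, 0.574], [0.974, 0.224, -0.031], [-0.154, 0.554, -0.818]]
contact_force: [-3.9, -3.6, 5.1]
opening: 9.2
grip_force: 51.4
```

```bash
python3 - <<'E'
from cell import *
from h import *
o=get_obs();rep(o);print(o['tool_pos'],o['q'].tolist())
E
```

```text
t 10.0 slope,left,out 0.5 -1.2 -18.9 rel rot [-0.1 -0.1 74.4] f [-0.1 -3.9  6.3] tq [-0.45  0.38 -0.34] open 9.2 51.44972026348114 q [-0.1   0.32  1.95  0.1   0.26 -0.41]
[545.70299044  70.62323155  98.81740402] [-0.10081915633916594, 0.3181536358801583, 1.953250363998588, 0.10384676345228792, 0.25946607205005084, -0.40887624020475233]
```

Request:
move_arm([
  [[0,0.1,0,-3.6,0.2,5.1,0],[0,0.1,0,-3.6,0.2,5.1,0],[0,0.1,0,-3.6,0.2,5.1,0],[0,0.1,0,-3.6,0.2,5.1,0],[0,0.1,0,-3.6,0.2,5.1,0],[0,0.1,0,-3.6,0.2,5.1,0],[0,0,0,-3.6,0.2,5.1,0],[0,0,0,-3.6,0.2,5.1,0],[0,0,0,-3.6,0.2,5.1,0],[0,0,0,-3.6,0.2,5.1,0],[0,0,0,-3.6,0.2,5.1,0],[0,0,0,-3.6,0.2,5.1,0]],
])

```text
time: 11.0
tool_pos: [546.0, 71.2, 99.0]
orientation: [[-0.816, 0.046, 0.576], [0.032, 0.999, -0.036], [-0.577, -0.011, -0.817]]
contact_force: [-2.8, -2.6, 5.4]
opening: 9.2
grip_force: 51.5
```

```bash
python3 - <<'E'
from cell import *
from h import *
from scipy.optimize import least_squares
o=get_obs();rep(o)
D=[(0.381,1.298,1.464,248.8,490.1,199.1),(-.01,1.93,.62,460.5,90.4,211.3),(.23,1.96,.34,524.1,73.8,129.5),(.318,1.953,.2595,545.7,70.6,98.8),(.16,1.99,.42,507.8,16.8,146.8)]
def res(x):
    h,L1,L2,d,lat,a=x;r=[]
    for q2,q3,q5,X,Y,Z in D:
        pf=q2+q3-np.pi/2;pt=pf+q5
        r+=[a+L1*np.sin(q2)+L2*np.cos(pf)+d*np.cos(pt)-np.sqrt(X*X+Y*Y-lat**2),h+L1*np.cos(q2)-L2*np.sin(pf)-d*np.sin(pt)-Z]
    return r
s=least_squares(res,[150,400,400,250,118,0]);print(s.x.round(0),np.abs(s.fun).max())
E
```

```text
t 11.0 slope,left,out 0.8 -0.7 -18.9 rel rot [ 0.2 -0.3 -0.8] f [ 0.9 -2.7  5.9] tq [-0.47  0.28 -0.44] open 9.2 51.50307297706604 q [-0.1   0.32  1.95  0.08  0.25 -1.69]
[-136.  581.  269.  174.  412. -120.] 4.724795555578396<stdin>:10: RuntimeWarning: invalid value encountered in sqrt
```

Request:
move_arm([
  [[-1.4,0.1,2,0,0,0,0],[-2.3,0.1,3.3,0,0,0,0],[-2.3,0.1,3.3,0,0,0,0],[-2.3,0.1,3.3,0,0,0,0],[-2.3,0.1,3.3,0,0,0,0]],
])

```text
time: 11.42
tool_pos: [534.8, 71.9, 113.7]
orientation: [[-0.817, 0.052, 0.575], [0.038, 0.999, -0.035], [-0.576, -0.007, -0.818]]
contact_force: [1.9, -1.0, -1.6]
opening: 9.4
grip_force: 50.3
```

```bash
python3 - <<'E'
from cell import *
from h import *
from scipy.optimize import least_squares
o=get_obs();rep(o)
D=[(0.381,1.298,1.464,248.8,490.1,199.1),(.23,1.96,.34,524.1,73.8,129.5),(.318,1.953,.2595,545.7,70.6,98.8),(.16,1.99,.42,507.8,16.8,146.8)]
def res(x):
    h,L1,L2,d=x;a=0;r=[]
    for q2,q3,q5,X,Y,Z in D:
        pf=q2+q3-np.pi/2;pt=pf+q5
        r+=[a+L1*np.sin(q2)+L2*np.cos(pf)+d*np.cos(pt)-np.sqrt(X*X+Y*Y-118**2),h+L1*np.cos(q2)-L2*np.sin(pf)-d*np.sin(pt)-Z]
    return r
s=least_squares(res,[150,400,400,250]);print(s.x.round(0),s.fun.round(0))
E
```

```text
t 11.42 slope,left,out 0.1 -0.5 -0.4 rel rot [ 0.2 -0.2 -0.4] f [ 0.7 -0.9 -2.5] tq [-0.3   0.23 -0.24] open 9.4 50.28135538101196 q [-0.1   0.27  1.96  0.07  0.3  -1.68]
[-71. 581. 316. 224.] [ -7.  11.   3.  -1.  15.  -5. -15.  -5.]
```

Request:
move_arm([
  [[-2.9,0.2,4.1,0,0,0,0],[-2.9,0.2,4.1,0,0,0,0],[-2.9,0.2,4.1,0,0,0,0],[-2.9,0.2,4.1,0,0,0,0],[-4.6,0.2,6.6,0,0,0,0],[-4.6,0.2,6.6,0,0,0,0],[-4.6,0.2,6.6,0,0,0,0],[-5,0.2,7,0,0,0,0],[-5,0.2,7,0,0,0,0],[-5,0.2,7,0,0,0,0],[0,0,0,0,0,0,0]],
])

```text
time: 12.33
tool_pos: [494.4, 74.0, 172.2]
orientation: [[-0.815, 0.05, 0.577], [0.037, 0.999, -0.036], [-0.578, -0.008, -0.816]]
contact_force: [0.1, -0.0, -0.6]
opening: 9.4
grip_force: 50.5
```

```bash
python3 - <<'E'
from cell import *
from h import *
o=get_obs();rep(o);print(o['tool_pos'],o['q'].round(4).tolist())
a=read_camera("wrist");cv2.imwrite("pics/w8.png",a[:,:,::-1])
s=read_camera("scene");m=camera_model("scene")
k=blob(s,(8,120,80),(20,255,255),(230,150,400,330));print("orange scene",k[0],k[1])
t=o['tool_pos']-KH
for out in(0,70): print(out,proj(m,KH+(26+out)*N).round(0),"tip",proj(m,KH+(-34+out)*N).round(0))
E
```

```text
t 12.33 slope,left,out 0.5 -0.7 70.7 rel rot [ 0.2 -0.3 -0.5] f [-0.2 -0.  -0.5] tq [-0.    0.33  0.02] open 9.4 50.5274623632431 q [-0.1   0.11  1.96  0.05  0.47 -1.67]
[494.37862569  73.99219136 172.18893748] [-0.1029, 0.1051, 1.956, 0.0531, 0.4656, -1.6657]
orange scene [390.41176471 299.89495798] [382 286  18  28 238]
0 [311. 257.] tip [321. 263.]
70 [297. 250.] tip [309. 256.]
```

```bash
cat > kin.py <<'E'
from h import *
from scipy.optimize import least_squares
D=[(.8857,.381197,1.298273,0,1.463579,248.764,490.148,199.107),(-.1008,.318154,1.95325,.10385,.259466,545.703,70.623,98.817),(-.1029,.1051,1.956,.0531,.4656,494.379,73.992,172.189)]
def fk(x,q1,q2,q3,q4,q5):
    h,L1,L2,d,e=x;pf=q2+q3-np.pi/2
    f=np.array([np.cos(pf),0,-np.sin(pf)]);dn=np.array([-np.sin(pf),0,-np.cos(pf)]);lat=np.array([0,1,0])
    b=np.cos(q4)*dn+SG*np.sin(q4)*lat
    tz=np.cos(q5)*f+np.sin(q5)*b
    p=np.array([L1*np.sin(q2),117.4,h+L1*np.cos(q2)])+L2*f+e*dn+d*tz
    Rz=Rn.from_euler('z',q1).as_matrix();return Rz@p,Rz@tz
SG=1
E
python3 - <<'E'
import kin
from kin import *
for sg in(1,-1):
    kin.SG=sg
    for e0 in(False,True):
        f=lambda x:np.concatenate([fk(np.append(x,0) if e0 else x,*r[:5])[0]-r[5:] for r in D])
        s=least_squares(f,[150,400,400,250]+([] if e0 else [0]));print(sg,e0,s.x.round(1),s.fun.round(1),fk(np.append(s.x,0) if e0 else s.x,*D[2][:5])[1].round(3))
E
```

```text
1 False [130.1 537.1 350.8 289.1 103. ] [ 0.1 -0.1 -0.  -0.  -0.1  0.  -0.  -0.1  0. ] [ 0.577 -0.036 -0.816]
1 True [-42.4 551.3 326.1 222.9] [ -5.   -6.3  12.   13.7  -3.2 -10.2 -10.1  -0.6  -1.8] [ 0.577 -0.036 -0.816]
-1 False [114.8 538.2 349.5 281.8  94.7] [  0.1  -0.    1.4  -1.  -15.2  -1.1  -2.7 -13.5  -0.3] [ 0.572 -0.083 -0.816]
-1 True [-43.8 551.3 326.8 220.9] [ -4.5  -5.7  12.4  11.9 -14.9 -10.5 -11.7 -11.1  -2. ] [ 0.572 -0.083 -0.816]
```

```bash
python3 - <<'E'
from kin import *
x=[130.1,537.1,350.8,289.1,103.]
lo=np.array([-3.1,-.88,.24,-1.35,.2]);hi=np.array([3.1,2.3,2.45,4.5,2.8])
ctr=np.array([562,302.])
for a in(25,32,40):
  for ph in(-60,-30,0,15,30,60,90,120,180):
    A=np.radians(a);P=np.radians(ph)
    tz=np.array([np.cos(A)*np.cos(P),np.cos(A)*np.sin(P),-np.sin(A)])
    tip=np.array([*ctr,9])+tz*np.array([41,41,0]) # tip 41 ahead of mid
    tcp=tip-15*tz
    best=None
    for q40 in(-1,0,1.5,3,4):
      f=lambda q:np.concatenate([(fk(x,*q)[0]-tcp)/100,fk(x,*q)[1]-tz])
      s=least_squares(f,np.clip([.3,.5,1.9,q40,.5],lo,hi),bounds=(lo,hi))
      if s.cost<1e-6 and (best is None or abs(s.x[3])<abs(best[3])): best=s.x
    print(a,ph,None if best is None else best.round(2))
E
```

```text
25 -60 [ 0.68  0.98  1.24 -1.13  1.43]
25 -30 None
25 0 [0.48 0.81 1.94 3.77 0.8 ]
25 15 [0.34 0.8  2.04 3.23 0.83]
25 30 [0.18 0.8  2.06 2.73 0.88]
25 60 [-0.05  0.81  1.91  1.82  0.98]
25 90 [-0.1   0.87  1.59  1.22  1.29]
25 120 [-0.03  0.99  1.19  0.89  1.72]
25 180 [0.22 1.27 0.43 0.36 2.53]
32 -60 [ 0.66  0.92  1.25 -1.03  1.36]
32 -30 None
32 0 [0.47 0.74 1.91 3.89 0.6 ]
32 15 [0.33 0.72 1.99 3.25 0.59]
32 30 [0.19 0.72 2.02 2.66 0.64]
32 60 [-0.02  0.74  1.88  1.69  0.85]
32 90 [-0.07  0.82  1.58  1.13  1.21]
32 120 [-0.01  0.94  1.21  0.82  1.65]
32 180 [0.23 1.2  0.52 0.29 2.4 ]
40 -60 [ 0.62  0.87  1.26 -0.92  1.29]
40 -30 [ 0.59  0.75  1.59 -1.25  0.81]
40 0 [0.45 0.67 1.85 4.19 0.39]
40 15 [0.33 0.66 1.92 3.31 0.31]
40 30 [0.21 0.65 1.94 2.45 0.38]
40 60 [0.02 0.68 1.82 1.47 0.72]
40 90 [-0.03  0.76  1.55  1.    1.14]
40 120 [0.02 0.88 1.22 0.73 1.57]
40 180 [0.23 1.12 0.62 0.23 2.25]
```

```bash
cat >> kin.py <<'E'
X=[130.1,537.1,350.8,289.1,103.]
def fkR(q,c=0.):
    q1,q2,q3,q4,q5,q6=q;p,tz=fk(X,q1,q2,q3,q4,q5);pf=q2+q3-np.pi/2
    f=np.array([np.cos(pf),0,-np.sin(pf)]);dn=np.array([-np.sin(pf),0,-np.cos(pf)]);lat=np.array([0,1,0])
    b=np.cos(q4)*dn+np.sin(q4)*lat
    tx=Rn.from_euler('z',q1).as_matrix()@(-np.sin(q5)*f+np.cos(q5)*b)
    return p,np.column_stack([tx,np.cross(tz,tx),tz])@Rn.from_euler('z',c+q6).as_matrix()
LO=np.array([-3.1,-.88,.24,-1.35,.2]);HI=np.array([3.1,2.3,2.45,4.5,2.8])
def ik(tcp,tz,q0):
    s=least_squares(lambda q:np.concatenate([(fk(X,*q)[0]-tcp)/100,fk(X,*q)[1]-tz]),q0[:5],bounds=(LO,HI));return s.x,s.cost
E
python3 - <<'E'
from cell import *
from kin import *
o=get_obs();q=o['q'];p,R=fkR(q);E=R.T@o['orientation'];c=Rn.from_matrix(E).as_rotvec();print("cal",p-o['tool_pos'],c)
c=c[2]
for a,ph in((35,50),(35,60),(32,60)):
    A=np.radians(a);P=np.radians(ph);tz=np.array([np.cos(A)*np.cos(P),np.cos(A)*np.sin(P),-np.sin(A)])
    mid=np.array([567,305.]); tip=np.array([*mid,12])+tz*[41,41,0]; tcp=tip-15*tz
    for dz in(70,0):
        g,cost=ik(tcp+[0,0,dz],tz,[0,.74,1.88,1.69,.85]);
        _,R0=fkR(np.append(g,0),c)
        # want tool y horizontal
        h=np.array([-np.sin(P),np.cos(P),0]);v=R0.T@h; q6=np.arctan2(-v[0],v[1])
        print(a,ph,dz,tcp.round(0),g.round(3),cost,"q6 opts",[round(k,2) for k in(q6,q6+np.pi,q6-np.pi) if abs(k)<2.8])
E
```

```text
cal [-1.02851707e-02 -9.94696701e-02 -8.52651283e-14] [-9.65920383e-17 -3.15957624e-16  1.57079633e+00]
35 50 70 [581. 321.  21.] [0.052 0.55  1.87  1.639 0.644] 1.7429453305013295e-25 q6 opts [np.float64(2.51), np.float64(-0.64)]
35 50 0 [581. 321.  21.] [0.052 0.7   1.91  1.878 0.68 ] 1.3732977604941558e-23 q6 opts [np.float64(2.2), np.float64(-0.94)]
35 60 70 [578. 323.  21.] [0.002 0.574 1.805 1.432 0.797] 1.5237803497684841e-27 q6 opts [np.float64(2.56), np.float64(-0.58)]
35 60 0 [578. 323.  21.] [0.002 0.714 1.843 1.608 0.788] 6.943282516819177e-31 q6 opts [np.float64(2.31), np.float64(-0.83)]
32 60 70 [578. 324.  20.] [-0.012  0.594  1.829  1.522  0.834] 2.6527321482706423e-30 q6 opts [np.float64(2.46), np.float64(-0.68)]
32 60 0 [578. 324.  20.] [-0.012  0.739  1.862  1.683  0.839] 1.2692409582027742e-29 q6 opts [np.float64(2.22), np.float64(-0.92)]
```

```bash
python3 - <<'E'
from cell import *
from kin import *
o=get_obs();q=o['q'];c=np.pi/2
A=np.radians(35);P=np.radians(55);tz=np.array([np.cos(A)*np.cos(P),np.cos(A)*np.sin(P),-np.sin(A)])
tip=np.array([567,305,12.])+tz*[41,41,0];tcp=tip-15*tz;print("place tcp",tcp)
g,_=ik(tcp+[0,0,90],tz,[0,.6,1.88,1.5,.7]);_,R0=fkR(np.append(g,0),c);v=R0.T@[-np.sin(P),np.cos(P),0];q6=np.arctan2(-v[0],v[1])
g=np.append(g,q6-np.pi if q6>1.2 else q6);print(g.round(3))
n=24;pp,pR=fkR(q,c)
for i in range(1,n+1):
    s=i/n;qi=q+(g-q)*s;p,R=fkR(qi,c);p=p+[0,0,60*np.sin(np.pi*s)**1] 
    r=(Rn.from_matrix(R)*Rn.from_matrix(pR).inv()).as_rotvec(degrees=True)
    cam=p+R@[80,0,-174]
    print((p-pp).round(1).tolist(),r.round(1).tolist(),"|",p.round(0),"tip z",(p+15*R[:,2])[2].round(0),"cam",cam.round(0),"tx",R[2,0].round(2));pp,pR=p,R
E
```

```text
place tcp [579.21600407 322.44626186  20.60364655]
[ 0.025  0.522  1.824  1.466  0.724 -0.522]
[1.5, 10.4, 0.6] [4.7, 0.9, -3.5] | [496.  84. 172.] tip z 159.0 cam [333.  95. 271.] tx -0.56
[1.5, 10.7, 0.9] [4.6, 1.0, -3.5] | [498.  95. 172.] tip z 160.0 cam [337. 108. 276.] tx -0.53
[1.6, 10.9, 1.0] [4.6, 1.1, -3.6] | [499. 106. 173.] tip z 161.0 cam [342. 120. 281.] tx -0.49
[1.7, 11.1, 1.1] [4.5, 1.2, -3.6] | [501. 117. 174.] tip z 162.0 cam [347. 133. 287.] tx -0.44
[1.8, 11.3, 1.0] [4.5, 1.3, -3.6] | [503. 128. 176.] tip z 163.0 cam [352. 145. 293.] tx -0.39
[1.9, 11.4, 0.9] [4.4, 1.4, -3.6] | [505. 140. 176.] tip z 164.0 cam [358. 156. 298.] tx -0.33
[2.1, 11.5, 0.6] [4.4, 1.5, -3.6] | [507. 151. 177.] tip z 164.0 cam [364. 167. 304.] tx -0.26
[2.2, 11.6, 0.2] [4.4, 1.6, -3.6] | [509. 163. 177.] tip z 164.0 cam [371. 178. 310.] tx -0.19
[2.4, 11.6, -0.2] [4.3, 1.7, -3.6] | [511. 174. 177.] tip z 164.0 cam [379. 188. 315.] tx -0.12
[2.6, 11.6, -0.7] [4.3, 1.8, -3.6] | [514. 186. 176.] tip z 164.0 cam [387. 197. 319.] tx -0.04
[2.8, 11.5, -1.2] [4.3, 1.9, -3.6] | [517. 197. 175.]
[... 566 characters left out ...]
5.] tip z 144.0 cam [452. 240. 324.] tx 0.5
[4.8, 9.9, -5.4] [4.1, 2.4, -3.4] | [544. 272. 150.] tip z 139.0 cam [462. 243. 320.] tx 0.57
[5.1, 9.5, -5.8] [4.1, 2.4, -3.4] | [549. 282. 144.] tip z 133.0 cam [472. 245. 315.] tx 0.63
[5.4, 9.1, -6.2] [4.1, 2.5, -3.4] | [555. 291. 138.] tip z 128.0 cam [483. 246. 309.] tx 0.68
[5.7, 8.6, -6.5] [4.1, 2.5, -3.3] | [560. 300. 131.] tip z 121.0 cam [493. 246. 302.] tx 0.73
[6.0, 8.1, -6.8] [4.1, 2.6, -3.3] | [566. 308. 124.] tip z 115.0 cam [503. 246. 294.] tx 0.77
[6.3, 7.6, -6.9] [4.1, 2.6, -3.2] | [573. 315. 118.] tip z 109.0 cam [514. 245. 286.] tx 0.8
[6.6, 7.1, -6.9] [4.1, 2.6, -3.2] | [579. 322. 111.] tip z 102.0 cam [524. 243. 276.] tx 0.82
```

Request:
move_arm([
  [[1.5,10.4,0.6,4.7,0.9,-3.5,0],[1.5,10.7,0.9,4.6,1.0,-3.5,0],[1.6,10.9,1.0,4.6,1.1,-3.6,0],[1.7,11.1,1.1,4.5,1.2,-3.6,0],[1.8,11.3,1.0,4.5,1.3,-3.6,0],[1.9,11.4,0.9,4.4,1.4,-3.6,0],[2.1,11.5,0.6,4.4,1.5,-3.6,0],[2.2,11.6,0.2,4.4,1.6,-3.6,0],[2.4,11.6,-0.2,4.3,1.7,-3.6,0],[2.6,11.6,-0.7,4.3,1.8,-3.6,0],[2.8,11.5,-1.2,4.3,1.9,-3.6,0],[3.1,11.4,-1.8,4.2,2.0,-3.6,0]],
])

```text
time: 13.43
tool_pos: [520.3, 209.3, 172.5]
orientation: [[-0.493, 0.748, 0.444], [0.861, 0.349, 0.37], [0.122, 0.565, -0.816]]
contact_force: [-0.1, 0.3, -1.2]
opening: 9.6
grip_force: 50.5
```

Request:
move_arm([
  [[3.3,11.2,-2.4,4.2,2.1,-3.6,0],[3.6,11.0,-3.0,4.2,2.1,-3.6,0],[3.9,10.8,-3.7,4.2,2.2,-3.5,0],[4.2,10.5,-4.3,4.1,2.3,-3.5,0],[4.5,10.2,-4.8,4.1,2.3,-3.5,0],[4.8,9.9,-5.4,4.1,2.4,-3.4,0],[5.1,9.5,-5.8,4.1,2.4,-3.4,0],[5.4,9.1,-6.2,4.1,2.5,-3.4,0],[5.7,8.6,-6.5,4.1,2.5,-3.3,0],[6.0,8.1,-6.8,4.1,2.6,-3.3,0],[6.3,7.6,-6.9,4.1,2.6,-3.2,0],[6.6,7.1,-6.9,4.1,2.6,-3.2,0]],
])

```text
time: 14.43
tool_pos: [579.9, 322.6, 109.1]
orientation: [[0.333, 0.816, 0.473], [0.469, -0.578, 0.668], [0.818, -0.0, -0.575]]
contact_force: [-0.6, -0.6, -1.1]
opening: 9.3
grip_force: 50.5
```

```bash
cat > tgt.py <<'E'
from kin import *
A=np.radians(35);P=np.radians(55);TZ=np.array([np.cos(A)*np.cos(P),np.cos(A)*np.sin(P),-np.sin(A)])
ty=-np.array([-np.sin(P),np.cos(P),0]);RT=np.column_stack([np.cross(ty,TZ),ty,TZ])
E
python3 - <<'E'
from cell import *
from tgt import *
o=get_obs();rep(o)
plan(o,(579.2,322.4,110.6),RT)
m=camera_model("scene");a=read_camera("scene");t=read_camera("top")
cv2.imwrite("pics/p9.png",np.vstack([a[150:340,160:400,::-1],t[170:360,150:390,::-1]]).repeat(2,0)[:600:1].repeat(2,1) if 0 else cv2.resize(np.hstack([a[150:340,160:400,::-1],t[170:360,150:390,::-1]]),(800,317)))
E
```

```text
t 14.43 slope,left,out 22.9 252.2 -22.0 rel rot [-22.5  50.9 128.4] f [-1.1 -0.6 -0.6] tq [-0.37  0.28  0.  ] open 9.3 50.5248498916626 q [ 0.03  0.52  1.82  1.47  0.72 -0.52]
shift [-0.7 -0.2  1.5] rot [ 0.1 -0.1  0.3] rows 1 per row [-0.7  -0.16  1.48] [ 0.09 -0.07  0.3 ]
```

View pics/p9.png

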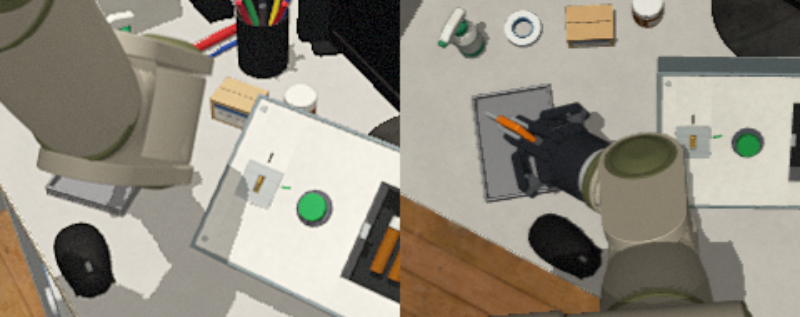

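Request:
move_arm([
  [[-0.7,0,-10,0,0,0.2,0],[0,0,-10,0,0,0,0],[0,0,-10,0,0,0,0],[0,0,-10,0,0,0,0],[0,0,-10,0,0,0,0],[0,0,-10,0,0,0,0],[0,0,-10,0,0,0,0],[0,0,-8,0,0,0,0],[0,0,-3,0,0,0,0],[0,0,-1,0,0,0,0],[0,0,0,0,0,0,0],[0,0,0,0,0,0,0]],
])

```text
time: 15.53
tool_pos: [578.8, 322.5, 28.8]
orientation: [[0.326, 0.82, 0.47], [0.474, -0.572, 0.669], [0.818, 0.005, -0.575]]
contact_force: [-0.1, 1.0, 0.1]
opening: 9.9
grip_force: 50.5
```

Request:
move_arm([
  [[0,0,-2,0,0,0,0],[0,0,-2,0,0,0,0],[0,0,-1,0,0,0,0],[0,0,-1,0,0,0,0],[0,0,-1,0,0,0,0],[0,0,0,0,0,0,0]],
])

```text
time: 16.03
tool_pos: [578.6, 322.5, 21.0]
orientation: [[0.327, 0.82, 0.47], [0.474, -0.572, 0.669], [0.818, 0.004, -0.576]]
contact_force: [0.0, 0.6, -1.2]
opening: 9.2
grip_force: 50.5
```

Request:
move_arm([
  [[0,0,-1,0,0,0,0],[0,0,-1,0,0,0,0],[0,0,-1,0,0,0,0],[0,0,0,0,0,0,0]],
])

```text
time: 16.37
tool_pos: [578.9, 322.7, 18.8]
orientation: [[0.326, 0.82, 0.47], [0.473, -0.572, 0.67], [0.819, 0.004, -0.574]]
contact_force: [-1.3, -1.8, 4.2]
opening: 9.8
grip_force: 51.4
```

Request:
move_arm([
  [[0,0,0,0,0,0,0.14],[0,0,0,0,0,0,0.16],[0,0,0,0,0,0,0.2],[0,0,0,0,0,0,0.3],[0,0,0,0,0,0,0.5],[0,0,0,0,0,0,0.5],[0,0,0,0,0,0,0.5]],
])

```text
time: 16.95
tool_pos: [578.6, 322.5, 18.2]
orientation: [[0.327, 0.82, 0.47], [0.474, -0.572, 0.669], [0.818, 0.004, -0.576]]
contact_force: [0.8, 0.2, -0.4]
opening: 42.9
grip_force: 0.0
```

Request:
move_arm([
  [[-4.7,-6.7,5.7,0,0,0,0.5],[-4.7,-6.7,5.7,0,0,0,0.5],[-4.7,-6.7,5.7,0,0,0,0.5],[-4.7,-6.7,5.7,0,0,0,0.5],[-4.7,-6.7,5.7,0,0,0,0.5],[-4.7,-6.7,5.7,0,0,0,0.5],[-4.7,-6.7,5.7,0,0,0,0.5],[-4.7,-6.7,5.7,0,0,0,0.5],[0,0,15,0,0,0,0.5],[0,0,20,0,0,0,0.5],[0,0,20,0,0,0,0.5],[0,0,20,0,0,0,0.5]],
])

```text
time: 17.95
tool_pos: [540.6, 268.3, 139.8]
orientation: [[0.328, 0.82, 0.47], [0.474, -0.573, 0.669], [0.817, 0.004, -0.576]]
contact_force: [0.3, -0.9, 0.2]
opening: 42.7
grip_force: 0.0
```

```bash
python3 - <<'E'
from cell import *
from h import *
o=get_obs();rep(o);print(o['tool_pos'])
for n in("wrist","top"):
    m=camera_model(n);a=read_camera(n);cv2.imwrite(f"pics/z_{n}.png",a[:,:,::-1])
    if n=="top":
        k=blob(a,(5,120,80),(22,255,255),(190,215,255,300));print(k[0],k[1],cv2.minAreaRect(cv2.findContours(k[2],0,2)[0][0]));print("bow",atz(m,*k[0],9))
        b=blob(a,(100,120,40),(120,255,255),(290,195,470,305));print("hatch",b[0],b[1])
w=cv2.imread("pics/z_wrist.png");t=cv2.imread("pics/z_top.png")[170:350,160:460]
cv2.imwrite("pics/z.png",np.hstack([cv2.resize(w,(400,300)),cv2.resize(t,(400,300))]))
E
```

```text
t 17.95 slope,left,out 10.8 195.9 24.0 rel rot [-22.5  50.9 127.9] f [ 0.4 -0.8 -0.1] tq [-0.32  0.21 -0.01] open 42.7 0.0 q [-0.11  0.41  1.93  1.37  0.82 -0.53]
[540.56326571 268.32843051 139.84267323]
[231.95454545 260.60909091] [223 254  19  15 110] ((232.05056762695312, 260.7191162109375), (20.775959014892578, 5.405989170074463), 32.0053825378418)
bow [550.89774369 283.16797519   9.        ]
hatch [430.27400768 263.46734955] [421 233  20  64 781]
```

View pics/z.png

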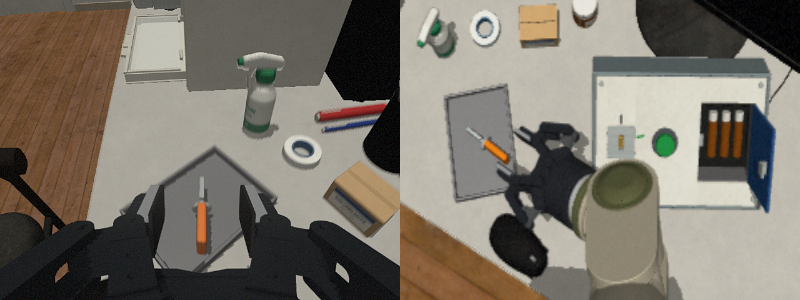

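Request:
move_arm([
  [[0,0,-15,0,0,0,0.65],[0,0,-20,0,0,0,0.65],[0,0,-20,0,0,0,0.65],[0,0,-20,0,0,0,0.65],[4.8,6.8,-5.6,0,0,0,0.65],[4.8,6.8,-5.6,0,0,0,0.65],[4.8,6.8,-5.6,0,0,0,0.65],[4.8,6.8,-5.6,0,0,0,0.65],[4.8,6.8,-5.6,0,0,0,0.65],[4.8,6.8,-5.6,0,0,0,0.65],[4.7,6.7,-5.6,0,0,0,0.65],[4.7,6.7,-5.6,0,0,0,0.65]],
])

```text
time: 19.05
tool_pos: [579.7, 324.0, 18.7]
orientation: [[0.326, 0.82, 0.47], [0.474, -0.572, 0.67], [0.818, 0.004, -0.575]]
contact_force: [0.3, -0.6, -0.5]
opening: 55.7
grip_force: 0.0
```

Request:
move_arm([
  [[2.5,-1.7,0,0,0,0,0.65],[2.5,-1.7,0,0,0,0,0.65],[2.5,-1.7,0,0,0,0,0.65],[2.5,-1.7,0,0,0,0,0.65],[2.5,-1.7,0,0,0,0,0.65],[2.5,-1.7,0,0,0,0,0.65],[2.5,-1.7,0,0,0,0,0.65],[2.5,-1.7,0,0,0,0,0.65],[2.5,-1.7,0,0,0,0,0.65],[2.5,-1.7,0,0,0,0,0.65],[1.7,-1.2,0,0,0,0,0.65],[0,0,0,0,0,0,0.65]],
])

```text
time: 20.05
tool_pos: [606.4, 304.6, 19.1]
orientation: [[0.327, 0.82, 0.47], [0.474, -0.573, 0.669], [0.818, 0.004, -0.575]]
contact_force: [0.9, -0.1, -0.3]
opening: 55.3
grip_force: 0.0
```

```bash
cat > chk.py <<'E'
from cell import *
from h import *
o=get_obs();rep(o);print(o['tool_pos'])
m=camera_model("top");a=read_camera("top")
k=blob(a,(5,120,80),(22,255,255),(190,215,255,300));print(k[0],k[1],cv2.minAreaRect(cv2.findContours(k[2],0,2)[0][0]));print("bow",atz(m,*k[0],12))
b=blob(a,(100,120,40),(120,255,255),(290,195,470,305));print("hatch",b[0],b[1])
E
python3 chk.py
```

```text
t 20.05 slope,left,out -6.2 235.7 -111.5 rel rot [-22.6  50.9 127.9] f [ 0.6 -0.1 -0.7] tq [-0.35  0.17 -0.02] open 55.3 0.0 q [-0.01  0.72  1.82  1.65  0.74 -0.81]
[606.40852563 304.58990251  19.08047204]
[235.84883721 250.54651163] [227 243  20  14 172] ((236.15884399414062, 252.06472778320312), (15.727458000183105, 13.558154106140137), 40.601295471191406)
bow [573.4486758  273.30053185  12.        ]
hatch [430.26048285 263.39898348] [421 233  20  64 787]
```

Request:
move_arm([
  [[0,0,5,0,0,0,0.65],[0,0,10,0,0,0,0.65],[0,0,20,0,0,0,0.65],[0,0,25,0,0,0,0.65],[0,-10,25,0,0,0,0.65],[-10,-20,25,0,0,0,0.65],[-10,-20,20,0,0,0,0.65],[-10,-20,10,0,0,0,0.65],[0,0,0,0,0,0,0.65],[0,0,0,0,0,0,0.65]],
])

```text
time: 20.93
tool_pos: [576.0, 234.3, 159.9]
orientation: [[0.326, 0.819, 0.472], [0.474, -0.574, 0.668], [0.818, 0.005, -0.575]]
contact_force: [0.4, -0.2, 0.6]
opening: 55.7
grip_force: 0.0
```

```bash
python3 chk.py; python3 - <<'E'
from cell import *
from h import *
m=camera_model("top");a=read_camera("top").copy();g=cv2.cvtColor(a,cv2.COLOR_RGB2GRAY)
g0=cv2.cvtColor(cv2.imread("pics/top0.png"),cv2.COLOR_BGR2GRAY)
sh=cv2.phaseCorrelate(np.float32(g0[215:295,190:215]),np.float32(g[215:295,190:215]));print("tray left part shift",sh)
for n,(u0,v0,u1,v1) in dict(mouse=(222,292,276,340),jar=(285,158,313,190),tape=(208,174,240,202),carton=(244,168,284,200),spray=(168,172,206,206)).items():
    print(n,float(np.abs(g[v0:v1,u0:u1].astype(int)-g0[v0:v1,u0:u1]).mean().round(1)))
# tip: bright/metal pixels near bow
h=a[215:300,190:260]; print("tip px",[(int(u)+190,int(v)+215) for v,u in np.argwhere(h.min(2)>150)][:12])
E
```

```text
t 20.93 slope,left,out 52.9 163.8 19.0 rel rot [-22.6  50.9 128. ] f [ 0.7 -0.2  0.2] tq [-0.31  0.22  0.01] open 55.7 0.0 q [-0.18  0.41  1.83  1.26  0.89 -0.42]
[576.01359001 234.25141409 159.91677825]
[235.66551724 254.54827586] [225 243  23  24 290] ((235.75001525878906, 254.75001525878906), (19.091880798339844, 15.55634880065918), 45.0)
bow [564.08274146 273.95019957  12.        ]
hatch [430.2884371  263.45362135] [421 233  20  64 787]
tray left part shift ((0.527709827019617, -0.04333411851511215), 1.0072153491973876)
mouse 12.7
jar 13.5
tape 14.1
carton 13.8
spray 14.5
tip px [(190, 215), (191, 215), (192, 215), (193, 215), (194, 215), (195, 215), (196, 215), (197, 215), (198, 215), (199, 215), (200, 215), (201, 215)]
```

```bash
python3 - <<'E'
from cell import *
from h import *
a=read_camera("top");h=cv2.cvtColor(a,cv2.COLOR_RGB2HSV);b0=cv2.imread("pics/top0.png")[:,:,::-1]
for v in range(216,294):
    r=''
    for u in range(190,256):
        H,S,V=h[v,u].astype(int)
        r+='O' if (S>110 and H<25) else '#' if V<60 else ':' if V<105 else '+' if V<150 else ' '
    if v%2==0 or 238<v<272: print(v,r)
m=camera_model("top")
E
```

```text
216                                                                   
218                                                                   
220                                              +  +++               
222                                  +   +   +:::#::+++               
224                      ++++++  +::::::::::++++++++++:+              
226        ++++++ + ++::####:::+++++++++++++++++++++++:+              
228     ++::#::::::+++++++++++++++++++++++++++++++++++++              
230    ++::+++++++++++++++++++++++++++++++++++++++++++++              
232    ++::++++++++++++++++++++++++++++++++++++++++++++:+             
234     +::++++++++++++++++++++++++++++++++++++++++++++++             
236     +::+++++++++++++++++++++++  :++++++++++++++++++++             
238      +:+++++++++++++++++++++     +::++++++++++++++++:+            
239     ++:++++++++++++++++++++       +::+++++++++++++++:+            
240     ++:+++++++++++++++++++          :+++++++++++++++:+            
241     ++:+++++++++++++++++++           :++++++++++++++++            
242     ++:++++++++++++++++++++    
[... 2108 characters left out ...]
+:+++++++++++++++++++++++++++++++++++++++++++++++      :#
274          +::+++++++++++++++++++++++++++++++++++++++++++++:+       
276           +:+++++++++++++++++++++++++++++++++++++++++++++++       
278          ++:+++++++++++++++++++++++++++++++++++++++++++++++       
280           +::++++++++++++++++++++++++++++++++++++++++++++++       
282           +::++++++++++++++++++++++++++++++++++++:+++++++ ++      
284           ++:++++++++++++++++++++++++:::+++++  +:::::::++         
286           ++::++++++++++++:+:++++  +::::::::+                     
288           ++:::::+++++++::::::+++                                 
290            +:::::::++                                             
292
```

```bash
python3 -c "
from cell import *
print(close_job())"
```

```text
the job is handed in; nothing more can be done
None
```

The job is handed in at about 21 s with no pass/fail result returned: hatch open, lock turned back to its start, key drawn out and in the tray, nothing else seen displaced; by my measurement one corner of the key's bow rests on the tray wall, so I estimate it lies 7–13° off flat (limit 19°), and I viewed 11 pictures, one over the limit of 10.

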